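Press both binding posts of a sample book home

ROBOT

A 6-joint arm with a two-finger parallel gripper is mounted at the origin on a cart in front of the work surface, level with it; the furniture and walls round the work are solid. World frame = base frame: x ahead of the robot, y to its left, z up, the work surface at z = 0. Lengths are in m, angles in rad, forces in N, time in s.
With the tool pointing down it reaches from about 0.275 to 0.775 m from the base axis. Payload 14.6 kg.
Tool frame: the origin (TCP) lies midway between the tips of the shut fingers; the grasp point (between the pads) lies 19 mm behind it; z points along the fingers, y is the direction in which the jaws open and shut (so a half turn about z gives the same grasp; the last joint's range is limited). The gripper opens to 85 mm and grips with 20 to 120 N. Pads are 22 mm wide; open, the fingers measure 114 mm over their backs; the gripper's body (76 mm by 85 mm) begins 54 mm behind the grasp point. The pads swing forward as they close: fully open they stand 13 mm farther back than shut.
Start: joints at [1.089, 0.263, -0.048, 1.259, 0, 1.415], TCP at [0.169, 0.497, 0.231] pointing down, gripper open.
Joint ranges: [-2.65, 2.65], [-0.89, 1.7], [-1.18, 1.37], [-2.13, 2.11], [-1.35, 1.29], [-3.14, 3.14]. Speed limits (rad/s): [1.89, 1.89, 2.57, 2.79, 3.14, 3.14].

INTERFACE

Orientations are given as [roll, pitch, yaw] about the fixed x, y, z axes, in that order (R = Rz(yaw) Ry(pitch) Rx(roll)).
In Python, from plant import arm gives the robot as it stands.
- The arm moves only by the tool carry_out, never from a script. Its argument "plan" is a list of rows, each a list of 7 numbers: the opening in per cent of the stroke, from 0 (shut) to 100 (fully open), then the shift along the world's x, y, z in m, then the turn, a rotation vector about the world's x, y, z in degrees. In form: [[gripper, x, y, z, wx, wy, wz], ...]. A call has 1 to 10 rows; each row is the pose to reach, as a shift and turn from the pose measured when the call began; what a row does not reach only later rows make up. A row lasts 1/10 s, in which the tool goes at most 50 mm and 8.59 degrees, less where a joint would pass 70% of its speed; a pose out of reach is approached as far as the arm can. A call with a gripper value outside its range is refused whole. The fingers move at their own pace and stop on an object; the grip force is fixed at half the most. Time passes only in rows, so rows that repeat a pose let the fingers close. It gives the time, the measured TCP pose, the force and the opening at its end, in the units of the state.
- arm.read_state(): the state, without advancing time (a new reading comes with each control period).
- arm.grab_frame(name): name is "scene" or "side" or "wrist"; returns a dict with "img" (420x560x3 uint8, blue, green, red), "vfov" (degrees; the focal length in pixels is half the picture's height over the tangent of half this angle, whatever the lens; pixels are square), "cx", "cy" (the principal point, pixels), "R" (3x3) and "t" (3): a world point X has camera coordinates R X + t. Camera axes: x right, y down, z forward; pixel columns grow to the right and rows downward; lengths in m; the calibration is good to about 2 mm. A picture is of the moment at which its call begins. There is no depth.
- arm.close_job(): hands the job in, once; it reports no verdict.
The state is a dict: "time": time; "q": joint angles; "joint_velocities": joint speeds; "joint_torque": joint torques, N m; "eef_pos": TCP position; "tool_rot": TCP orientation; "ft_force": force on the tool from outside, world axes, zero at the start; "moment": the same for the moment, N m; "opening": finger opening in m.
Only numpy, scipy, OpenCV 4.12 (cv2) and the standard library are available. Lean on these libraries where they do the work, as an engineer would, in place of code of your own. Each camera call takes 0.05 s, during which the arm holds its last target.

TASK

One of the two material sample books has its steel binding posts still standing proud, one at each end; press both posts fully home in the grey hand press. Lay the book flat on the press's tongue with one end against the back stop and its side along the fence so that the ram comes down squarely on the post, push the handle down, let it rise, then turn the book end for end and do the other post the same way. Let only the press push the posts in, leave the book lying seated in the press with the handle up, and do not disturb the other things on the desk.

Things in the scene. Friction and masses are not known exactly. Their poses are not given: they have to be found in the camera images.
- book_center (a point): Centre (half-way up) of the sample book to be worked: flat rigid block of board covers and sample leaves, 200 long (its x) x 58 wide (y) x 16 thick (z, up), 0.18 to 0.34 kg, loose on the desk left of the press. Grip it across the 58 mm. A post stands on its centre line 18 mm from each end (x = +82, -82 mm); the book is the same end for end.
- post_a (a joint): How far the steel post at the book's x = +82 mm end has gone in (m): 0 = cap 7 mm proud of the cover, 0.007 = fully home, cap down on the cover. Starts at 0 to 0.002. It slides along the book's -z; a tight fit that takes about 32 N at the post and stays where it is left.
- post_b (a joint): The same for the post at the book's x = -82 mm end.
- post_a_cap (a point): Centre of the top of post a's cap. Cap 14 mm across, 2.5 mm thick: its top lies 9.5 mm above the cover when fully proud, 2.5 mm above it when home.
- post_b_cap (a point): The same for post b.
- press_seat (a point): On the bed of the grey hand press, straight below the ram; bed top 34 mm above the desk. The press stands fixed; place and yaw vary. Axes: x to the back of the press (the book goes in along +x), y to its left, z up. A seated book has one post under the ram, its centre at x = -82, y = 0, z = +8 mm. Frame and ram guide overhang the bed back from x = -19 mm, from 82 mm above the desk.
- bracket_corner (a point): Inner corner, at bed level, of the bent steel gauge bracket on the bed, 14 mm high: from here the back stop (face 18 mm behind the ram axis) runs 62 mm to the right, and the side fence (face 29.5 mm left of the ram axis) 57 mm forward. Axes as press_seat. A seated book has its end on the stop and its left side along the fence.
- tongue_end (a point): Middle of the front end of the steel tongue, on its top: 36 mm wide, 12 mm thick, level with the bed, it runs 110 mm back from here to the anvil block (66 mm wide, front face 40 mm before the ram axis) and carries the book. Fingers can straddle it; below it only a thin prop 15 mm behind this end, and a 12 mm high foot plate from 85 mm behind it.
- ram_face (a point): Centre of the ram's flat lower face, 20 mm across, facing down. With the handle up it is 38 mm above the bed (a fully proud post on the seated book reaches 25.5 mm above the bed). It goes down 50 mm per radian of the lever (19.5 mm, 0.39 rad, bring a post fully home) and back up with it.
- lever (a joint): Lever angle (rad): 0 = handle up (rest, held there by a spring), grows as the handle is pushed down, stop at 0.43.
- pivot (a point): Pivot of the lever: 50 mm left of the ram axis, 155 mm above the desk. The lever turns about this point's x axis, which lies level along the press's x.
- handle_pad (a point): Point to push down on: mid-line of the upper face of the black flat handle (28 mm wide, 74 long) at the lever's outer end, right of the press; 168 mm from the pivot, 217 mm above the desk at rest, 65 mm lower and 10 mm farther out at 0.39 rad. The lever slopes up outward 0.33 rad at rest. Spring 1 to 3 N here, 10 N more while a post goes in; rises when let go.
- mug: Bystander: white mug on a coaster at the back; origin at the centre of its underside. Leave it alone.
- tape_roll: Bystander: roll of tape, 104 mm, behind the press; origin at the centre of its underside. Leave it alone.
- calculator: Bystander: calculator, 118 x 72 x 13 mm, right of the press; origin at the centre of its underside. Leave it alone.
- eraser: Bystander: eraser, 56 mm, between the book and the press; origin at the centre of its underside. Leave it alone.
- done_book: Bystander: the finished sample book, same as the other but with its two posts already home; lies at the back left; origin at the centre of its underside. Leave it alone.

How it is judged:
On the way, in this order (a step that is already met when the one before it is completed fails the run):
1. a first post is pressed home (joint above 5.5 mm) with the ram on its cap, ram centre within 4.5 mm of the cap's centre (((value of joint post_a above 0.0055 m and distance between post_a_cap and ram_face below 0.0045 m) or (value of joint post_b above 0.0055 m and distance between post_b_cap and ram_face below 0.0045 m))), for 0.1 s.
2. the book has been turned and the other post is home too, with the ram on its cap in the same way (value of joint each of post_a, post_b above 0.0055 m and distance between any of post_a_cap, post_b_cap and ram_face below 0.0045 m), for 0.1 s.
At the end, for the whole second after the job is handed in: Both posts are home (pressed in more than 5.5 mm of 7); the book lies flat (within 0.06 rad) on the bed, its centre 4 to 12 mm above it, with one post within 4.5 mm of the ram axis seen from above; the handle is up (lever below 0.06 rad) (value of joint each of post_a, post_b above 0.0055 m and horizontal distance between any of post_a_cap, post_b_cap and ram_face below 0.0045 m and angle between book_center's own z axis and vertical below 0.06 rad and z of book_center in the frame of press_seat between 0.004 and 0.012 m and value of joint lever below 0.06 rad); the robot touches nothing.
It fails at once if a post is pushed in by something other than the ram ((value of joint post_a above 0.003 m and velocity of joint post_a above 0.005 m/s and distance between post_a_cap and ram_face above 0.008 m) or (value of joint post_b above 0.003 m and velocity of joint post_b above 0.005 m/s and distance between post_b_cap and ram_face above 0.008 m)).
It fails at once if a bystander is moved more than 3 cm (distance of any of mug, tape_roll, calculator, eraser, done_book from where it was at the start of the episode above 0.03 m).
It also fails if it takes over 72 s, if anything falls off the work surface, if the arm or the gripper's body presses on something with over 40 N, if the wrist force passes 120 N, or if a joint passes its speed limit or range.

## Working session

There is one attempt and no reset: what is moved stays moved. The work goes in short steps, Python scripts to look and compute and a tool call to move; the robot and the scene stay as the last step left them, time stands still between calls to the robot, and variables do not carry over. Pictures are saved under pics/ and viewed, and the job is handed in when it is done.

Besides the shell and the picture viewer there is one more tool, called after "Emit:" by a JSON object that holds its "method" and its "body", one argument or row to a line. carry_out: Moves the arm, as the interface text tells. Its arguments: {"type":"object","properties":{"plan":{"type":"array"}},"required":["plan"]}

```bash
ls; mkdir -p pics; python3 - <<'E'
from plant import arm
import cv2,json
s=arm.read_state(); print({k:(v if not hasattr(v,'tolist') else v.tolist()) for k,v in s.items()})
for n in ["scene","side","wrist"]:
    f=arm.grab_frame(n); cv2.imwrite(f"pics/{n}0.png",f["img"]); print(n,f["vfov"],f["cx"],f["cy"],f["R"],f["t"], f.keys())
E
```

```text
pics
{'time': 0.0, 'q': [1.0886794784649225, 0.2634944853194271, -0.04894226451498137, 1.2593903105011115, -7.904757232506151e-06, 1.4154955624156007], 'joint_velocities': [-0.0028481063220987084, 0.00014459169847766358, 0.002150874326162243, 0.001077066844750359, 0.0002568703009205858, -0.0005653127557867769], 'joint_torque': [0.002293914294568822, -63.76248121261597, 38.45716953277588, 0.013898705074097961, -8.814388365863124e-05, -6.370550806877873e-06], 'eef_pos': [0.1684183527766905, 0.4969613536905031, 0.23083788214221776], 'tool_rot': [-3.140573102178108, -0.00015162138314783746, 2.8147764964200603], 'ft_force': [-0.15466913540532978, -0.1920771741211265, 0.4410267570992497], 'moment': [0.013242222313319969, 0.021092239168968966, -0.07544079265253384], 'opening': 0.08564777898144876}
scene 51.70264606991901 272.93230047554215 206.7728827230501 [[ 0.88757785 -0.460456   -0.01363238]
 [-0.34262351 -0.6400836  -0.68767879]
 [ 0.30791996  0.61503923 -0.72588707]] [-0.43726163  0.36099232  0.98642766] dict_keys(['img', 'vfov', 'cx', 'cy', 'R', 't'])
side 57.97896817626585 280.8825733513972 204.0810375246333 [[ 0.97276078 -0.23104762  0.01880052]
 [-0.14052561 -0.6522533  -0.74486118]
 [ 0.1843611   0.72192979 -0.66695454]] [-0.51519789  0.25359139  1.04717079] dict_keys(['img', 'vfov', 'cx', 'cy', 'R', 't'])
wrist 67.57732599997031 280.107289433823 201.09774638476554 [[ 0.32075919  0.94715958 -0.00150516]
 [ 0.90841411 -0.30718724  0.28358385]
 [ 0.2681368  -0.09232943 -0.95894626]] [-0.52453968 -0.03546721  0.38006262] dict_keys(['img', 'vfov', 'cx', 'cy', 'R', 't'])
```

View pics/scene0.png

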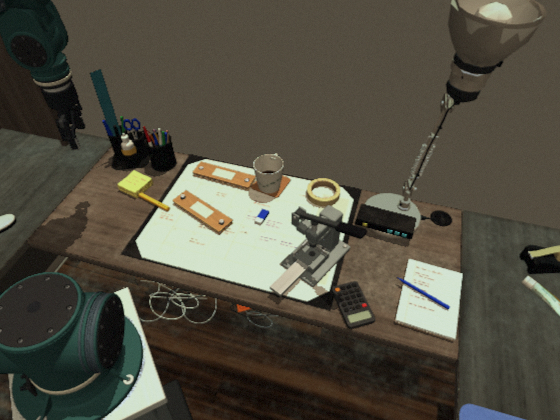

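View pics/side0.png

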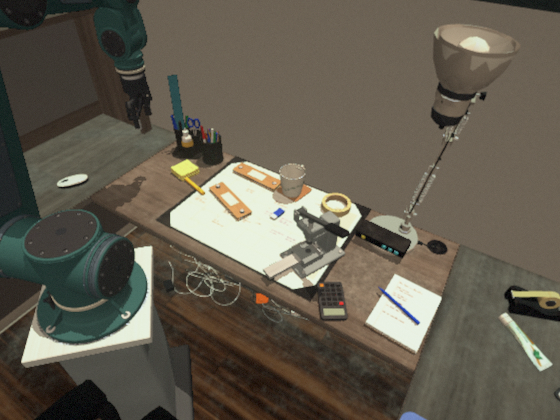

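View pics/wrist0.png

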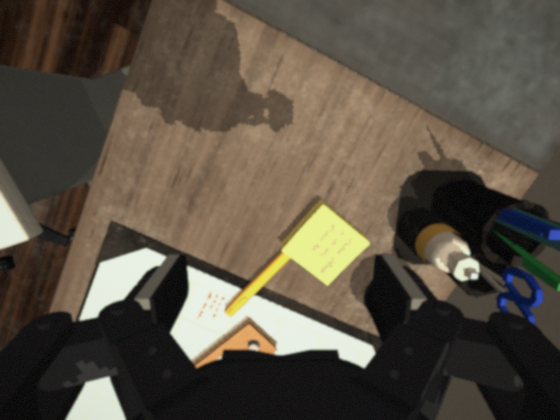

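```bash
cat > h.py <<'E'
import numpy as np,cv2
from plant import arm
def grab(n,save=None):
    f=arm.grab_frame(n)
    f["f"]=210/np.tan(np.radians(f["vfov"]/2)); f["R"]=np.array(f["R"]); f["t"]=np.array(f["t"])
    f["C"]=-f["R"].T@f["t"]
    if save: cv2.imwrite(f"pics/{save}.png",f["img"])
    return f
def ray(f,u,v):
    d=f["R"].T@np.array([(u-f["cx"])/f["f"],(v-f["cy"])/f["f"],1.]); return f["C"],d/np.linalg.norm(d)
def onz(f,u,v,z):
    C,d=ray(f,u,v); return C+d*(z-C[2])/d[2]
def proj(f,X):
    c=f["R"]@np.asarray(X,float)+f["t"]; return np.array([f["cx"]+f["f"]*c[0]/c[2],f["cy"]+f["f"]*c[1]/c[2]])
def tri(obs):
    A=np.zeros((3,3));b=np.zeros(3);L=[]
    for f,u,v in obs:
        C,d=ray(f,u,v);P=np.eye(3)-np.outer(d,d);A+=P;b+=P@C;L.append((C,d))
    X=np.linalg.solve(A,b); return X,[float(np.linalg.norm((np.eye(3)-np.outer(d,d))@(X-C)))*1000 for C,d in L]
def crop(img,x0,y0,x1,y1,k,name):
    cv2.imwrite(f"pics/{name}.png",cv2.resize(img[y0:y1,x0:x1],None,fx=k,fy=k,interpolation=cv2.INTER_CUBIC))
E
python3 - <<'E'
from h import *
a=grab("scene");b=grab("side")
crop(a["img"],160,140,360,290,4,"scrop");crop(b["img"],160,150,360,300,4,"dcrop")
np.set_printoptions(precision=3,suppress=True)
print(a["C"],b["C"],onz(a,203,211,.016),onz(b,230,201,.016),onz(a,275,292,.034),onz(b,267,272,.034))
w=grab("wrist");print(w["C"])
E
```

```text
[ 0.208 -0.577  0.958] [ 0.344 -0.71   0.897] [0.416 0.304 0.016] [0.417 0.297 0.016] [ 0.471 -0.054  0.034] [ 0.477 -0.049  0.034]
[0.099 0.521 0.374]
```

View pics/scrop.png

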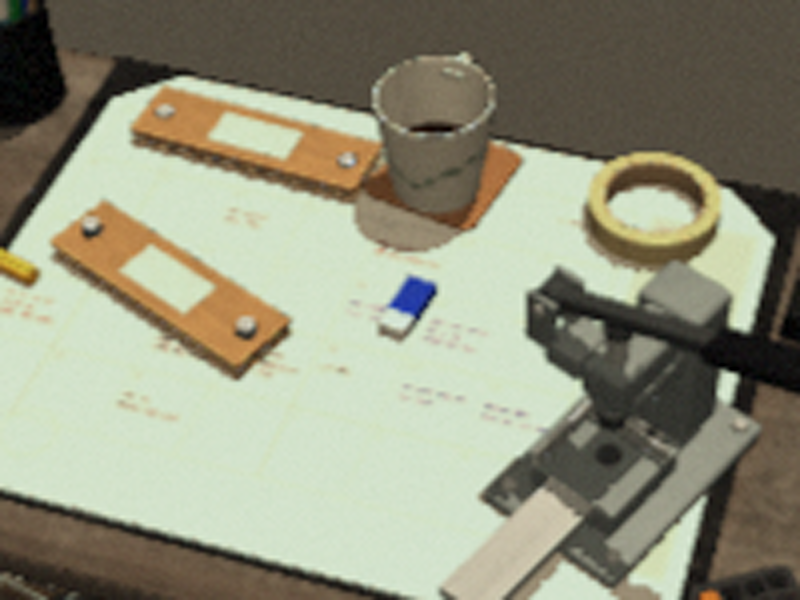

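View pics/dcrop.png

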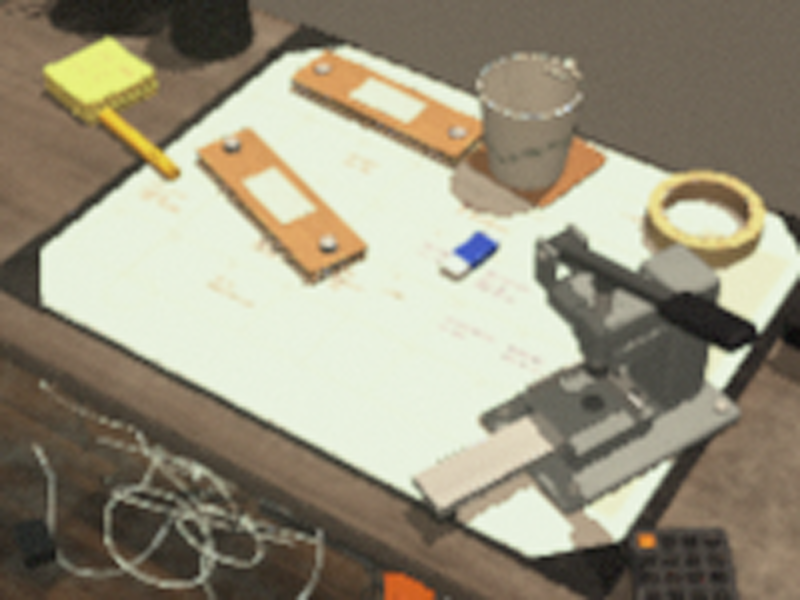

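```bash
python3 - <<'E'
from h import *
np.set_printoptions(precision=4,suppress=True)
a=grab("scene");b=grab("side")
for n,f,box in(("sc",a,(165,185,240,240)),("sd",b,(205,178,256,226))):
    x0,y0,x1,y1=box; hsv=cv2.cvtColor(f["img"],cv2.COLOR_BGR2HSV)
    H,S,V=[hsv[y0:y1,x0:x1,i].astype(int) for i in range(3)]
    # orange + enclosed; bright top
    m=((H<20)&(S>90)&(V>140)).astype(np.uint8)
    m=cv2.morphologyEx(m,cv2.MORPH_OPEN,np.ones((2,2)))
    cs,_=cv2.findContours(m,cv2.RETR_EXTERNAL,cv2.CHAIN_APPROX_NONE); c=max(cs,key=cv2.contourArea)
    full=np.zeros_like(m); cv2.drawContours(full,[c],-1,1,-1)
    # rectify points to plane z=.016
    ys,xs=np.nonzero(full); P=np.array([onz(f,x+x0,y+y0,.016)[:2] for x,y in zip(xs,ys)])
    r=cv2.minAreaRect((P*1000).astype(np.float32)); print(n,len(xs),P.mean(0),r)
    vis=f["img"][y0:y1,x0:x1].copy(); cv2.drawContours(vis,[c],-1,(0,255,0),1)
    cv2.imwrite(f"pics/{n}_m.png",cv2.resize(vis,None,fx=8,fy=8,interpolation=cv2.INTER_NEAREST))
crop(a["img"],260,200,370,300,7,"sp");crop(b["img"],255,200,365,290,7,"dp")
E
```

```text
sc 902 [0.4174 0.3007] ((415.52252197265625, 306.95977783203125), (56.733760833740234, 198.051513671875), 23.223398208618164)
sd 615 [0.4203 0.2961] ((416.8843688964844, 302.0990295410156), (58.270660400390625, 198.63504028320312), 23.476539611816406)
```

View pics/sc_m.png

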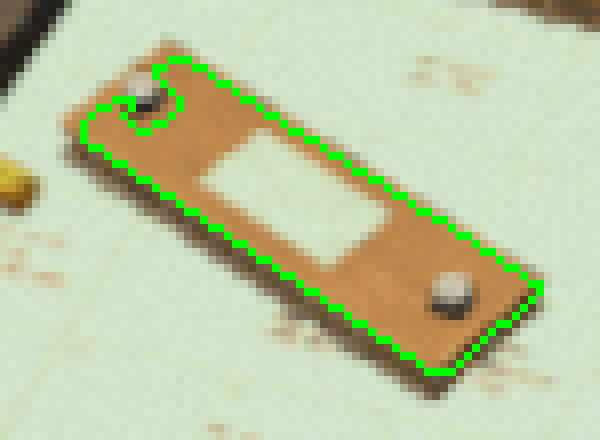

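View pics/sd_m.png

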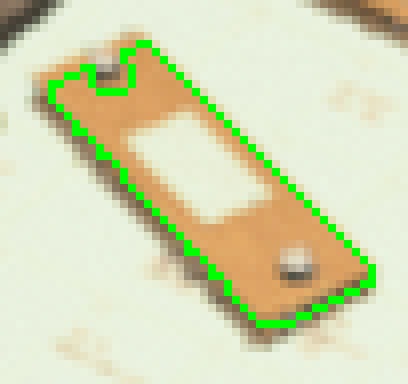

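View pics/sp.png

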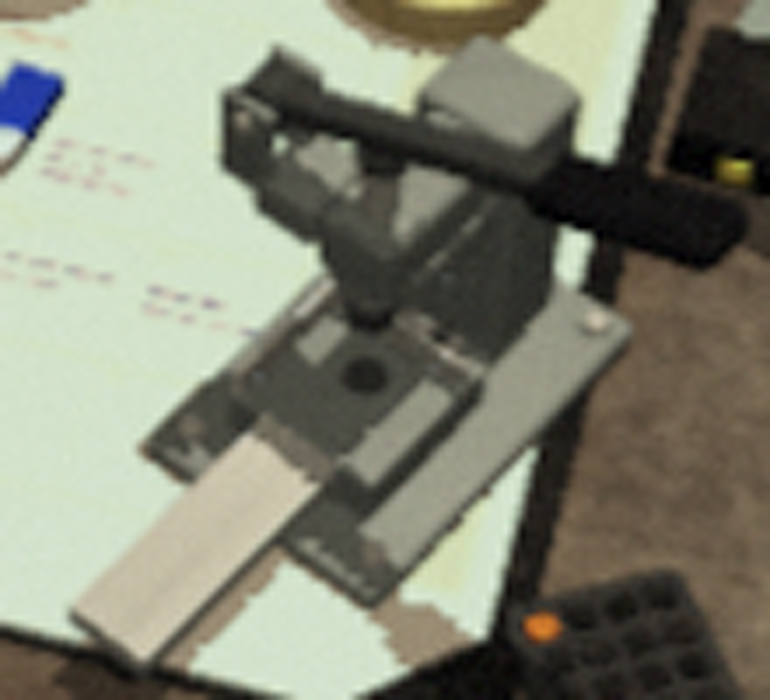

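View pics/dp.png

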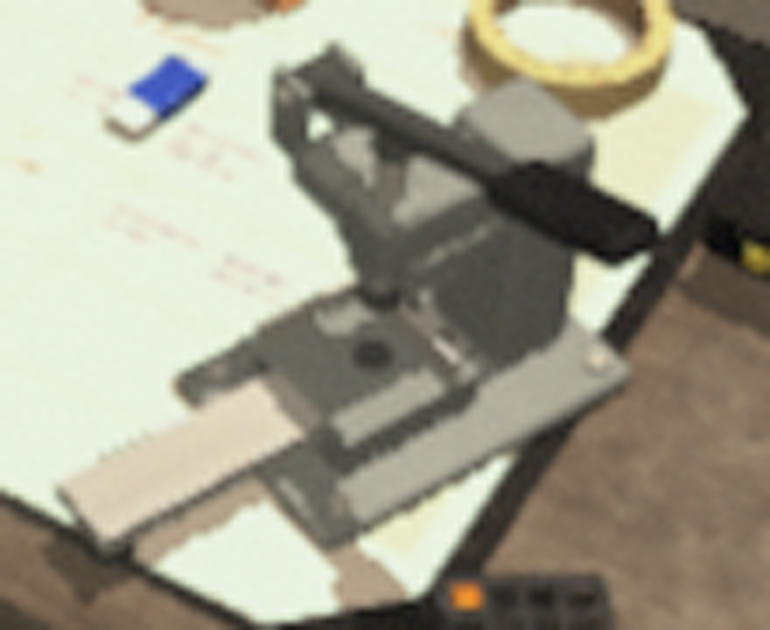

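```bash
python3 - <<'E'
from h import *
np.set_printoptions(precision=4,suppress=True)
a=grab("scene");b=grab("side")
S=dict(FL=(72,612),FR=(145,652),BL=(258,437),BR=(322,487),hole=(366,376))
D=dict(FL=(60,488),FR=(103,543),BL=(255,378),BR=(308,430),hole=(373,353))
for k in S:
    p=np.array(S[k])/7+[260,200];q=np.array(D[k])/7+[255,200]
    pa,pb=onz(a,*p,.034),onz(b,*q,.034)
    S[k]=pa;D[k]=pb; print(k,pa[:2],pb[:2],tri([(a,*p),(b,*q)]))
for Q in(S,D):
    d=(Q["BL"]+Q["BR"]-Q["FL"]-Q["FR"])/2; e=(Q["FL"]+Q["FR"])/2
    print("len",np.linalg.norm(d),"w",np.linalg.norm(Q["FL"]-Q["FR"]),"yaw",np.degrees(np.arctan2(d[1],d[0])),"end",e, "seat",e+d/np.linalg.norm(d)*.15,"hole",Q["hole"], np.degrees(np.arctan2(*(Q["hole"]-e)[[1,0]])))
# handle: pads ends
for n,p,q in(("h_tip",(740,235),(640,240)),("h_root",(545,190),(505,190)),("leverL",(235,105),(285,85))):
    print(n,tri([(a,*(np.array(p)/7+[260,200])),(b,*(np.array(q)/7+[255,200]))]))
E
```

```text
FL [ 0.4665 -0.037 ] [ 0.4689 -0.0386] (array([ 0.4704, -0.0295,  0.0217]), [0.4722901229222212, 0.4722901229222703])
FR [ 0.4817 -0.0638] [ 0.4803 -0.0695] (array([ 0.4838, -0.0583,  0.0213]), [1.9781584925480447, 1.9781584925479778])
BL [ 0.563  -0.0014] [0.5615 0.0011] (array([ 0.5585, -0.0088,  0.0459]), [0.06286615117293394, 0.06286615117292405])
BR [ 0.5726 -0.0322] [ 0.576  -0.0312] (array([ 0.5767, -0.027 ,  0.027 ]), [1.4300611046218636, 1.4300611046220366])
hole [0.6132 0.0041] [0.6146 0.0037] (array([0.6159, 0.0077, 0.0288]), [0.39852022301219503, 0.39852022301218526])
len 0.09950074350891097 w 0.030800357147500942 yaw 19.73559786519482 end [ 0.4741 -0.0504  0.034 ] seat [0.6153 0.0002 0.034 ] hole [0.6132 0.0041 0.034 ] 21.389594040540054
len 0.10190111000007929 w 0.03287414146954367 yaw 22.4866345253668 end [ 0.4746 -0.054   0.034 ] seat [0.6132 0.0033 0.034 ] hole [0.6146 0.0037 0.034 ] 22.421576519566273
h_tip (array([ 0.6616, -0.1232,  0.2242]), [0.19655340313223713, 0.19655340313215752])
h_root (array([ 0.6405, -0.0514,  0.1832]), [0.6502920466600316, 0.6502920466601295])
leverL (array([0.5863, 0.0627, 0.1437]), [0.2737308758309678, 0.27373087583101235])
```

```bash
python3 - <<'E'
from h import *
a=grab("scene");b=grab("side")
i=np.hstack([cv2.resize(a["img"][60:160,20:120],None,fx=4,fy=4,interpolation=3),cv2.resize(b["img"][50:150,80:180],None,fx=4,fy=4,interpolation=3)])
i=np.clip(i.astype(float)*2.2,0,255).astype(np.uint8);cv2.imwrite("pics/grip.png",i)
E
```

```text
(no output)
```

View pics/grip.png

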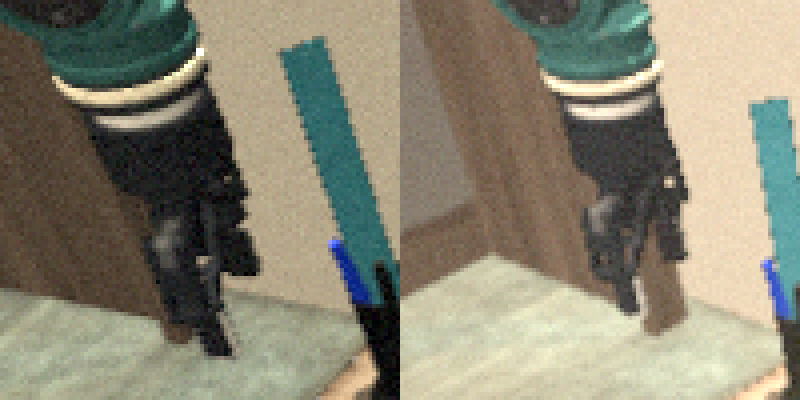

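Emit:
{"method": "carry_out", "body": {
  "plan": [
    [100,0.025,-0.019,-0.005,0,0,-5],
    [100,0.05,-0.039,-0.01,0,0,-10],
    [100,0.075,-0.058,-0.015,0,0,-15],
    [100,0.1,-0.077,-0.02,0,0,-20],
    [100,0.125,-0.096,-0.025,0,0,-25],
    [100,0.15,-0.116,-0.03,0,0,-30],
    [100,0.175,-0.135,-0.035,0,0,-35],
    [100,0.2,-0.154,-0.04,0,0,-40],
    [100,0.225,-0.173,-0.045,0,0,-44],
    [100,0.248,-0.193,-0.05,0,0,-48]
  ]
}}

```text
time: 1.6
eef_pos: [0.4176, 0.3033, 0.1811]
tool_rot: [3.141, -0.0, 1.974]
ft_force: [0.3, 0.9, 0.4]
opening: 0.0855
```

```bash
python3 - <<'E'
from h import *
w=grab("wrist","w1");s=arm.read_state();print(s["time"],s["eef_pos"],s["tool_rot"],s["ft_force"],w["C"])
E
```

```text
1.65 [0.42017107 0.30114927 0.18027561] [3.14144751e+00 1.29209231e-03 1.96781128e+00] [ 3.74072577 -1.81535931 -0.73496485] [0.38792745 0.37065654 0.32396467]
```

View pics/w1.png

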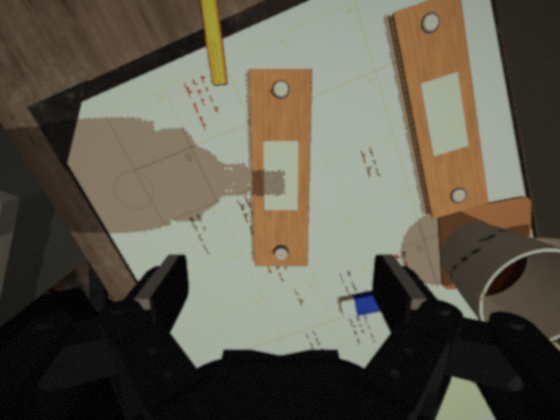

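```bash
python3 - <<'E'
from h import *
np.set_printoptions(precision=4,suppress=True)
w=grab("wrist","w2");s=arm.read_state();print(s["eef_pos"],s["tool_rot"])
hsv=cv2.cvtColor(w["img"],cv2.COLOR_BGR2HSV);H,S,V=[hsv[...,i].astype(int) for i in range(3)]
m=((H<20)&(S>80)&(V>110)).astype(np.uint8);m[:, :235]=0;m[:,330:]=0;m[280:]=0
cs,_=cv2.findContours(m,cv2.RETR_EXTERNAL,cv2.CHAIN_APPROX_NONE);c=max(cs,key=cv2.contourArea)[:,0]
P=np.array([onz(w,x,y,.016)[:2] for x,y in c]);r=cv2.minAreaRect((P*1000).astype(np.float32));print(r,cv2.minAreaRect(c.astype(np.float32)))
for u,v in((281,89),(281,253)): print(onz(w,u,v,.0245))
E
```

```text
[0.4186 0.3023 0.1806] [-3.1412  0.0006  1.9717]
((413.1518249511719, 309.91119384765625), (58.29801940917969, 199.8719482421875), 23.169498443603516) ((277.5, 164.5), (199.0, 63.0), 90.0)
[0.3851 0.3836 0.0245]
[0.4476 0.2348 0.0245]
```

Emit:
{"method": "carry_out", "body": {
  "plan": [
    [100,-0.004,0.007,-0.03,0,0,0],
    [100,-0.004,0.007,-0.06,0,0,0],
    [100,-0.004,0.007,-0.09,0,0,0],
    [100,-0.004,0.007,-0.12,0,0,0],
    [100,-0.004,0.007,-0.145,0,0,0],
    [100,-0.004,0.007,-0.165,0,0,0],
    [100,-0.004,0.007,-0.178,0,0,0],
    [100,-0.004,0.007,-0.181,0,0,0],
    [100,-0.004,0.007,-0.182,0,0,0],
    [100,-0.004,0.007,-0.182,0,0,0]
  ]
}}

```text
time: 2.7
eef_pos: [0.4148, 0.3096, -0.0008]
tool_rot: [3.141, 0.001, 1.972]
ft_force: [-0.4, -0.1, -0.4]
opening: 0.0853
```

Emit:
{"method": "carry_out", "body": {
  "plan": [
    [0,0,0,0,0,0,0],
    [0,0,0,0,0,0,0],
    [0,0,0,0,0,0,0],
    [0,0,0,0,0,0,0],
    [0,0,0,0,0,0,0]
  ]
}}

```text
time: 3.2
eef_pos: [0.4152, 0.3099, 0.0002]
tool_rot: [3.14, 0.0, 1.972]
ft_force: [-2.0, -0.6, 12.3]
opening: 0.0564
```

```bash
python3 - <<'E'
from h import *
w=grab("wrist","w3");s=arm.read_state();print(s["time"],s["eef_pos"],s["tool_rot"],s["ft_force"],s["opening"])
E
```

```text
3.25 [4.15266941e-01 3.09873129e-01 1.59339606e-04] [3.13971528e+00 3.15365094e-04 1.97217726e+00] [-1.51175486 -1.08487407 11.70707537] 0.05608592018436073
```

View pics/w3.png

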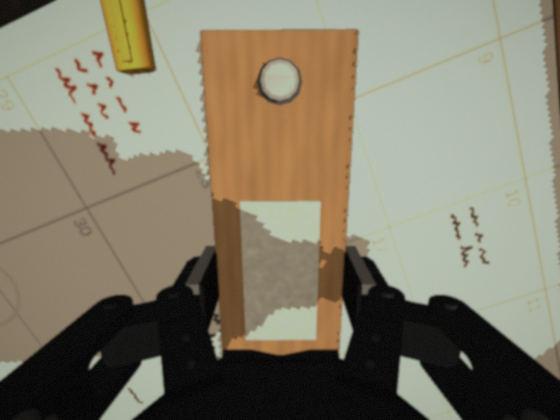

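```bash
python3 - <<'E'
from h import *
np.set_printoptions(precision=4,suppress=True)
w=grab("wrist");s=arm.read_state();p=np.array(s["eef_pos"])
for u,v in((204,30),(357,30),(280,80)):
    X=onz(w,u,v,.016 if v<50 else .024); d=X-p; y=s["tool_rot"][2]; print(X, d[0]*np.cos(y)+d[1]*np.sin(y), -d[0]*np.sin(y)+d[1]*np.cos(y))
E
```

```text
[0.3494 0.3914 0.016 ] 0.10070674680230646 0.02878534124914161
[0.4006 0.4131 0.016 ] 0.10072677181627897 -0.02679037984808122
[0.3817 0.3859 0.024 ] 0.08308264077603515 0.0011791786247364634
```

Emit:
{"method": "carry_out", "body": {
  "plan": [
    [0,0,0,0.02,0,0,0],
    [0,0,0,0.05,0,0,0],
    [0,0,-0.01,0.08,0,0,0],
    [0,0,-0.03,0.1,0,0,6],
    [0,0,-0.06,0.12,0,0,13],
    [0,0,-0.1,0.12,0,0,20],
    [0,0,-0.14,0.12,0,0,27],
    [0,0,-0.18,0.12,0,0,34],
    [0,0,-0.22,0.12,0,0,41],
    [0,0,-0.25,0.12,0,0,48]
  ]
}}

```text
time: 4.3
eef_pos: [0.4148, 0.0579, 0.1204]
tool_rot: [3.14, 0.001, 2.814]
ft_force: [-0.5, -0.3, -3.4]
opening: 0.0563
```

```bash
python3 - <<'E'
from h import *
s=arm.read_state();print(s["time"],s["eef_pos"],s["tool_rot"],s["ft_force"],s["opening"],s["q"])
E
```

```text
4.3 [0.41480536 0.05794403 0.12035493] [3.13989930e+00 5.89847183e-04 2.81419303e+00] [-0.49700298 -0.27197055 -3.39738049] 0.056324586764839465 [-0.05734071  0.15312719 -0.51470358  0.90194533  0.00147462  0.27005917]
```

Emit:
{"method": "carry_out", "body": {
  "plan": [
    [0,0.0,-0.02,0.01,0,0,6],
    [0,0.0,-0.04,0.02,0,0,12],
    [0,0.0,-0.06,0.02,0,0,18],
    [0,0.0,-0.08,0.02,0,0,24],
    [0,0.0,-0.1,0.02,0,0,30],
    [0,0.0,-0.12,0.02,0,0,36],
    [0,0.0,-0.13,0.02,0,0,40.5],
    [0,0.0,-0.13,0.02,0,0,40.5],
    [0,0.0,-0.13,0.02,0,0,40.5]
  ]
}}

```text
time: 5.2
eef_pos: [0.4146, -0.0718, 0.1404]
tool_rot: [3.14, 0.001, -2.765]
ft_force: [-1.1, -0.4, -2.8]
opening: 0.0562
```

```bash
python3 - <<'E'
from h import *
w=grab("wrist","w4");a=grab("scene","s4");b=grab("side","d4")
crop(a["img"],210,180,380,300,4,"s4c");crop(b["img"],210,170,380,300,4,"d4c")
s=arm.read_state();print(s["time"],s["eef_pos"],s["tool_rot"],s["ft_force"],s["opening"])
E
```

```text
5.35 [ 0.41469333 -0.07146194  0.14038782] [ 3.13974795e+00  5.73731196e-04 -2.76276400e+00] [-0.43872164 -0.02125007 -3.24362443] 0.05585610031985085
```

View pics/w4.png

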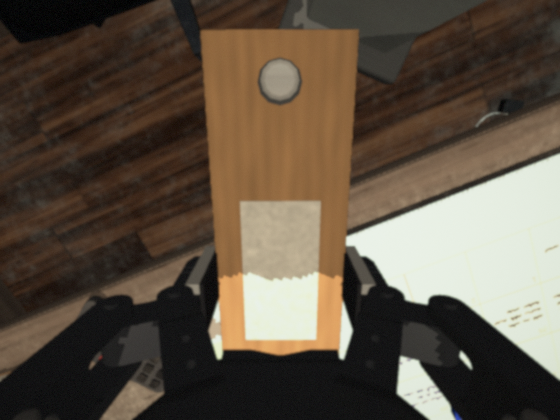

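View pics/s4c.png

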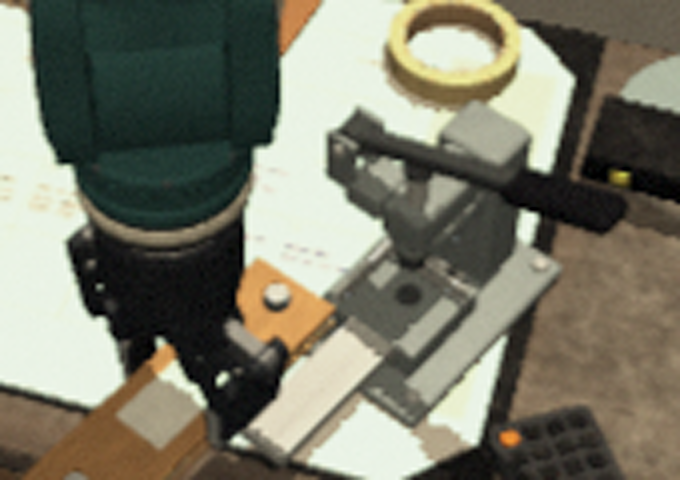

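```bash
python3 - <<'E'
from h import *
np.set_printoptions(precision=4,suppress=True)
for n,fn,box in(("scene","scene0",(265,255,310,296)),("side","side0",(260,250,302,282))):
    f=grab(n);img=cv2.imread(f"pics/{fn}.png");k=6
    x0,y0,x1,y1=box;big=cv2.resize(img[y0:y1,x0:x1],None,fx=k,fy=k,interpolation=cv2.INTER_CUBIC)
    hsv=cv2.cvtColor(big,cv2.COLOR_BGR2HSV);H,S,V=[hsv[...,i].astype(int) for i in range(3)]
    B,G,R=[big[...,i].astype(int) for i in range(3)]
    m=((R-G>6)&(V>125)).astype(np.uint8);m=cv2.morphologyEx(m,cv2.MORPH_OPEN,np.ones((9,9)))
    cs,_=cv2.findContours(m,cv2.RETR_EXTERNAL,cv2.CHAIN_APPROX_NONE)
    for c in sorted(cs,key=cv2.contourArea)[-2:]:
        c0=c[:,0];P=np.array([onz(f,(x+.5)/k-.5+x0,(y+.5)/k-.5+y0,.034)[:2] for x,y in c0]);r=cv2.minAreaRect((P*1000).astype(np.float32));print(n,r,cv2.contourArea(c))
    cv2.drawContours(big,cs,-1,(0,255,0),1);cv2.imwrite(f"pics/t_{n}.png",cv2.resize(big,None,fx=2,fy=2))
    # hole
    hx=(300,245,325,262) if n=="scene" else (296,243,320,258)
    x0,y0,x1,y1=hx;g=cv2.cvtColor(img,cv2.COLOR_BGR2GRAY)[y0:y1,x0:x1].astype(float);print(g.astype(int)) if 0 else None
E
```

```text
scene ((514.076171875, -60.999549865722656), (55.906455993652344, 6.8938517570495605), 21.0235538482666) 1485.5
scene ((520.6888427734375, -28.674190521240234), (100.33029174804688, 33.118560791015625), 21.52937889099121) 10561.5
side ((520.24658203125, -64.3607177734375), (64.38458251953125, 14.915496826171875), 22.955991744995117) 2681.5
side ((523.9508056640625, -30.893081665039062), (110.25167846679688, 40.16398239135742), 20.9184513092041) 11962.0
```

View pics/t_scene.png

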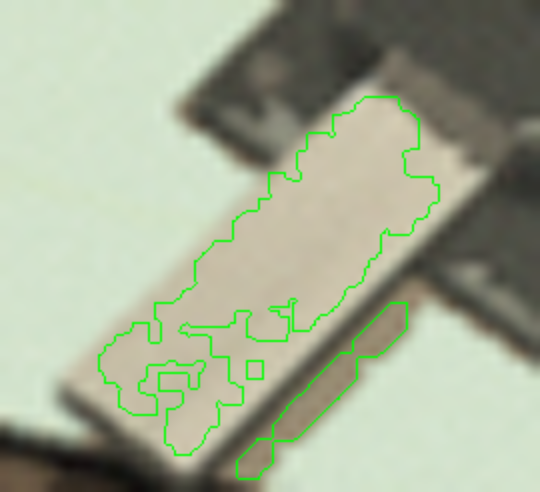

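View pics/t_side.png

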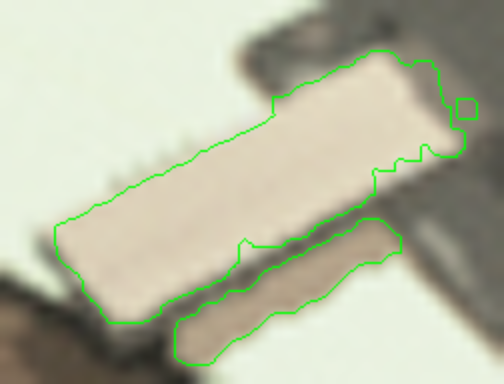

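```bash
python3 - <<'E'
from h import *
np.set_printoptions(precision=4,suppress=True)
for n,o,pts in(("scene",(265,255),[(60,385),(198,475),(388,68),(490,172)]),("side",(260,250),[(50,225),(110,324),(380,50),(467,148)])):
    f=grab(n);W=[onz(f,*((np.array(p)+.5)/12-.5+o),.034)[:2] for p in pts]
    FL,FR,BL,BR=W;d=(BL+BR-FL-FR)/2;e=(FL+FR)/2
    an=lambda v:np.degrees(np.arctan2(v[1],v[0]))
    print(n,np.array(W).ravel(),"len",np.linalg.norm(d),"w",np.linalg.norm(FL-FR),np.linalg.norm(BL-BR),an(BL-FL),an(BR-FR),an(FL-FR)-90,"seat",(BL+BR)/2+d/np.linalg.norm(d)*.04, e+d/np.linalg.norm(d)*.15)
E
```

```text
scene [ 0.4659 -0.0341  0.4811 -0.0667  0.5665  0.0048  0.5723 -0.0295] len 0.10312060517190653 w 0.035957782677885484 0.03479946810708974 21.106295254295382 22.14877673390929 24.969225031145612 seat [0.6066 0.0023] [0.613  0.0049]
side [ 0.4703 -0.0337  0.4783 -0.0654  0.5612  0.0023  0.574  -0.0325] len 0.09944074929708671 w 0.03267236990708277 0.037079891705210484 21.612196608662906 18.960874007377324 14.025908194297926 seat [ 0.6051 -0.0012] [0.615  0.0024]
```

Emit:
{"method": "carry_out", "body": {
  "plan": [
    [0,0.004,0,-0.02,0,0,0],
    [0,0.008,-0.001,-0.04,0,0,0],
    [0,0.012,-0.002,-0.06,0,0,0],
    [0,0.015,-0.002,-0.08,0,0,0],
    [0,0.015,-0.002,-0.095,0,0,0],
    [0,0.015,-0.002,-0.1,0,0,0],
    [0,0.015,-0.002,-0.1,0,0,0],
    [0,0.015,-0.002,-0.1,0,0,0]
  ]
}}

```text
time: 6.35
eef_pos: [0.4301, -0.0738, 0.041]
tool_rot: [3.14, 0.001, -2.762]
ft_force: [-0.8, -0.0, -2.2]
opening: 0.0564
```

```bash
python3 - <<'E'
from h import *
a=grab("scene","s5");b=grab("side","d5")
i=np.hstack([cv2.resize(a["img"][195:305,240:340],None,fx=4,fy=4,interpolation=3),cv2.resize(b["img"][190:300,240:340],None,fx=4,fy=4,interpolation=3)]);cv2.imwrite("pics/p5.png",i)
s=arm.read_state();print(s["time"],s["eef_pos"],s["tool_rot"],s["ft_force"],s["opening"])
E
```

```text
6.45 [ 0.43027287 -0.07385173  0.04110123] [ 3.14072002e+00  1.56209034e-03 -2.76197685e+00] [ 0.47590352  0.69832898 -2.90624831] 0.05606384999543727
```

View pics/p5.png

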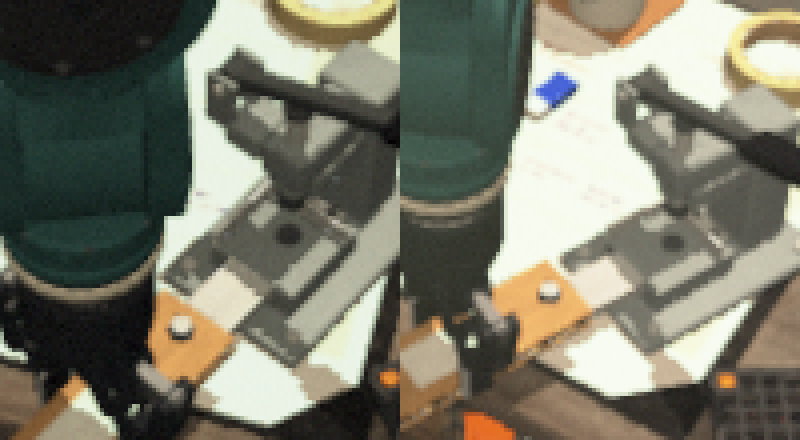

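Emit:
{"method": "carry_out", "body": {
  "plan": [
    [0,0.012,0.005,0,0,0,0],
    [0,0.024,0.01,0,0,0,0],
    [0,0.037,0.015,-0.001,0,0,0],
    [0,0.05,0.02,-0.002,0,0,0],
    [0,0.062,0.025,-0.003,0,0,0],
    [0,0.074,0.029,-0.004,0,0,0],
    [0,0.083,0.033,-0.004,0,0,0],
    [0,0.09,0.036,-0.004,0,0,0],
    [0,0.097,0.038,-0.004,0,0,0],
    [0,0.097,0.038,-0.004,0,0,0]
  ]
}}

```text
time: 7.45
eef_pos: [0.5281, -0.0358, 0.0371]
tool_rot: [3.141, 0.002, -2.762]
ft_force: [0.4, 0.2, -3.9]
opening: 0.0565
```

```bash
cat > look.py <<'E'
import sys
from h import *
a=grab("scene");b=grab("side")
i=np.hstack([cv2.resize(a["img"][195:305,260:360],None,fx=4,fy=4,interpolation=3),cv2.resize(b["img"][190:300,255:355],None,fx=4,fy=4,interpolation=3)]);cv2.imwrite(f"pics/{sys.argv[1]}.png",i)
s=arm.read_state();p=np.array(s["eef_pos"]);d=p-[.614,.0035,.034];c,n=.9304,.3665
F=s["ft_force"]
print(round(s["time"],2),p.round(4),"press xyz",np.round([d[0]*c+d[1]*n,-d[0]*n+d[1]*c,d[2]],4),"yaw",round(float(np.degrees(s["tool_rot"][2])),2),"Fpress",np.round([F[0]*c+F[1]*n,-F[0]*n+F[1]*c,F[2]],1),"M",np.round(s["moment"],2),"open",round(s["opening"],4),"q",np.round(s["q"],2))
E
python3 look.py p6
```

```text
7.55 [ 0.527  -0.0359  0.037 ] press xyz [-0.0954 -0.0048  0.003 ] yaw -158.25 Fpress [-0.9 -0.2 -2.5] M [0.01 0.02 0.02] open 0.056 q [-0.22  0.41 -0.4   0.76  0.   -0.6 ]
```

View pics/p6.png

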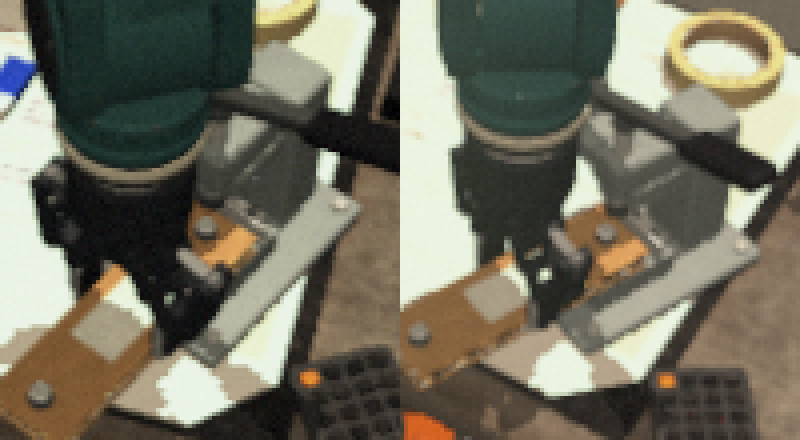

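Emit:
{"method": "carry_out", "body": {
  "plan": [
    [0,0.004,0.002,0,0,0,0],
    [0,0.008,0.003,0,0,0,0],
    [0,0.011,0.0045,0,0,0,0],
    [0,0.011,0.0045,0,0,0,0]
  ]
}}

```text
time: 7.95
eef_pos: [0.538, -0.0313, 0.0369]
tool_rot: [3.14, 0.0, -2.762]
ft_force: [-1.6, -0.7, -3.5]
opening: 0.056
```

```bash
python3 look.py p7
```

```text
8.05 [ 0.538  -0.0313  0.037 ] press xyz [-0.0835 -0.0046  0.003 ] yaw -158.25 Fpress [-1.3  0.5 -2.3] M [-0.09  0.21 -0.06] open 0.0559 q [-0.21  0.42 -0.37  0.78  0.   -0.59]
```

Emit:
{"method": "carry_out", "body": {
  "plan": [
    [0,0.002,0.001,0,0,0,0],
    [0,0.003,0.0015,0,0,0,0],
    [0,0.003,0.0015,0,0,0,0]
  ]
}}

```text
time: 8.35
eef_pos: [0.538, -0.0308, 0.0362]
tool_rot: [3.141, -0.005, -2.764]
ft_force: [-15.9, -9.9, 0.7]
opening: 0.0562
```

```bash
python3 look.py p8
```

```text
8.45 [ 0.538  -0.0307  0.0362] press xyz [-0.0833 -0.004   0.0022] yaw -158.35 Fpress [-17.4  -3.9  -1.1] M [-1.96  2.82 -0.75] open 0.0564 q [-0.21  0.42 -0.37  0.78 -0.   -0.59]
```

Emit:
{"method": "carry_out", "body": {
  "plan": [
    [0,-0.001,0.002,0,0,0,0],
    [0,-0.0015,0.004,0,0,0,0],
    [0,-0.002,0.006,0,0,0,0],
    [0,-0.002,0.006,0,0,0,0]
  ]
}}

```text
time: 8.85
eef_pos: [0.5362, -0.0262, 0.0364]
tool_rot: [-3.139, -0.006, -2.765]
ft_force: [-4.3, -13.7, -3.7]
opening: 0.0564
```

```bash
python3 look.py p9
```

```text
8.95 [ 0.5362 -0.0262  0.0364] press xyz [-0.0833  0.0009  0.0024] yaw -158.45 Fpress [ -7.5 -11.8  -3.1] M [-2.72  0.56 -0.86] open 0.0564 q [-0.2   0.42 -0.38  0.78 -0.01 -0.57]
```

Emit:
{"method": "carry_out", "body": {
  "plan": [
    [0,0,0,-0.001,0,0,0],
    [0,0,0,-0.0025,0,0,0],
    [0,0,0,-0.003,0,0,0],
    [30,0,0,-0.002,0,0,0],
    [80,0,0,-0.002,0,0,0],
    [90,0,0,-0.002,0,0,0],
    [90,0,0,-0.002,0,0,0],
    [90,0,0,-0.002,0,0,0]
  ]
}}

```text
time: 9.75
eef_pos: [0.5364, -0.0261, 0.0345]
tool_rot: [-3.139, -0.006, -2.765]
ft_force: [0.0, -0.3, 0.5]
opening: 0.0767
```

```bash
python3 look.py p10
```

```text
9.85 [ 0.5363 -0.0261  0.0344] press xyz [-0.0832  0.0009  0.0004] yaw -158.44 Fpress [-0.1 -0.1  0.2] M [ 0.02 -0.03 -0.  ] open 0.0768 q [-0.2   0.42 -0.38  0.77 -0.01 -0.57]
```

View pics/p10.png

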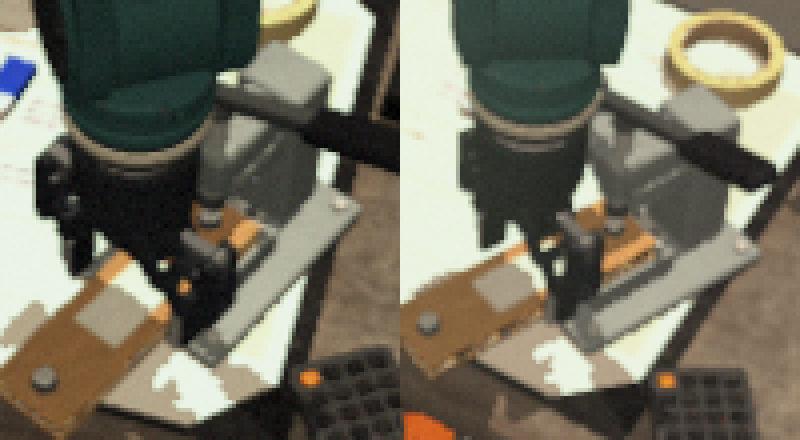

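Emit:
{"method": "carry_out", "body": {
  "plan": [
    [90,0,0,0.02,0,0,0],
    [90,0,0,0.05,0,0,0],
    [80,0,0,0.09,0,0,0],
    [50,0,0,0.13,0,0,0],
    [20,0,0,0.17,0,0,0],
    [0,0,0,0.2,0,0,0],
    [0,0.01,-0.006,0.22,0,0,0],
    [0,0.03,-0.018,0.22,0,0,0],
    [0,0.05,-0.03,0.22,0,0,0],
    [0,0.07,-0.042,0.22,0,0,0]
  ]
}}

```text
time: 10.85
eef_pos: [0.607, -0.0686, 0.2546]
tool_rot: [-3.139, -0.006, -2.765]
ft_force: [0.1, 0.5, 0.1]
opening: 0.0003
```

```bash
python3 look.py p11; python3 - <<'E'
from h import *
grab("wrist","w11")
E
```

```text
10.95 [ 0.6079 -0.0694  0.2534] press xyz [-0.0324 -0.0655  0.2194] yaw -158.49 Fpress [ 0.4  0.3 -1. ] M [ 0.01  0.   -0.04] open -0.0 q [-0.24  0.42  0.25  1.4  -0.01 -0.62]
```

View pics/p11.png

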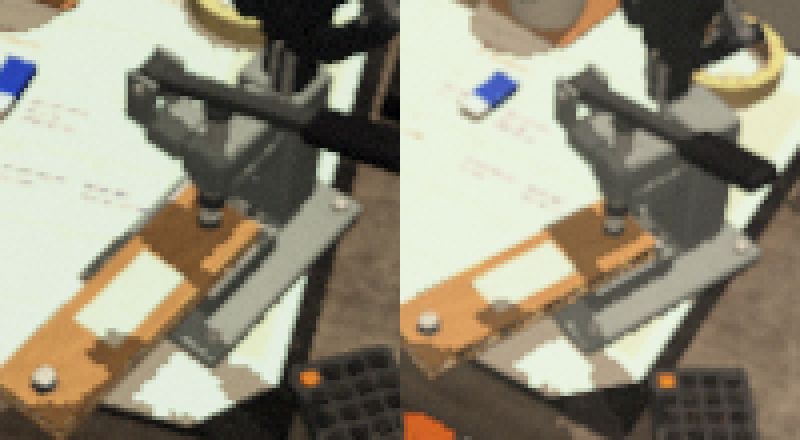

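View pics/w11.png

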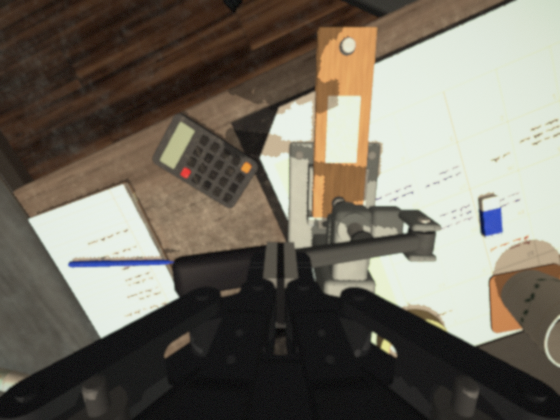

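```bash
python3 - <<'E'
from h import *
w=grab("wrist");crop(w["img"],160,220,300,310,5,"w12");np.set_printoptions(precision=4,suppress=True)
for u,v,z in((178,275,.224),(220,272,.217),(262,266,.203)):
    X=onz(w,u,v,z);d=X-[.614,.0035,0];print(X,d[0]*.9304+d[1]*.3665,-d[0]*.3665+d[1]*.9304)
E
```

```text
[ 0.6526 -0.117   0.224 ] -0.008273858382279412 -0.1262597470039529
[ 0.6452 -0.0936  0.217 ] -0.006511792530726951 -0.1017834339647995
[ 0.6386 -0.0683  0.203 ] -0.003413705554701635 -0.07579964915133842
```

View pics/w12.png

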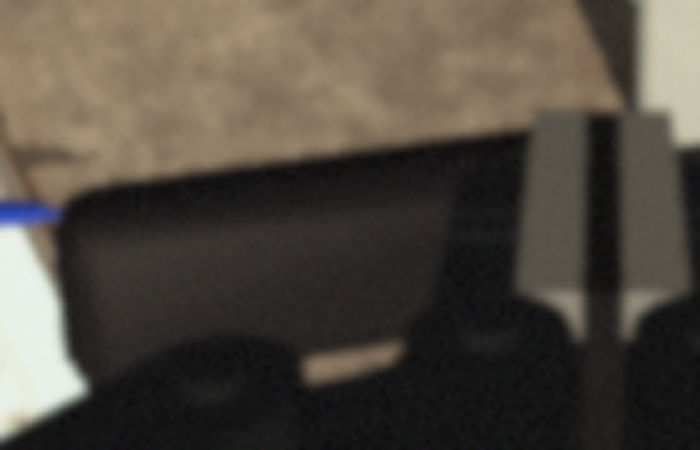

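Emit:
{"method": "carry_out", "body": {
  "plan": [
    [0,0.015,-0.01,0,0,0,0],
    [0,0.03,-0.02,0,0,0,0],
    [0,0.043,-0.028,0,0,0,0],
    [0,0.043,-0.028,-0.01,0,0,0],
    [0,0.043,-0.028,-0.02,0,0,0],
    [0,0.043,-0.028,-0.03,0,0,0],
    [0,0.043,-0.028,-0.04,0,0,0],
    [0,0.043,-0.029,-0.048,0,0,0]
  ]
}}

```text
time: 11.85
eef_pos: [0.6487, -0.0968, 0.2052]
tool_rot: [-3.14, -0.007, -2.765]
ft_force: [0.2, -0.5, 1.9]
opening: 0.0001
```

```bash
python3 look.py p12; python3 - <<'E'
from h import *
grab("wrist","w13")
E
```

```text
11.95 [ 0.6486 -0.0969  0.2049] press xyz [-0.0046 -0.1061  0.1709] yaw -158.45 Fpress [-0.4  1.5  1. ] M [0.14 0.17 0.03] open -0.0002 q [-0.27  0.51  0.27  1.34 -0.01 -0.65]
```

View pics/p12.png

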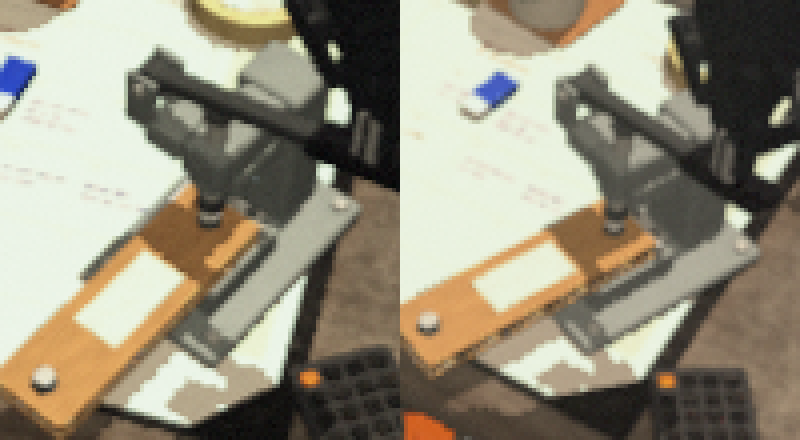

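View pics/w13.png

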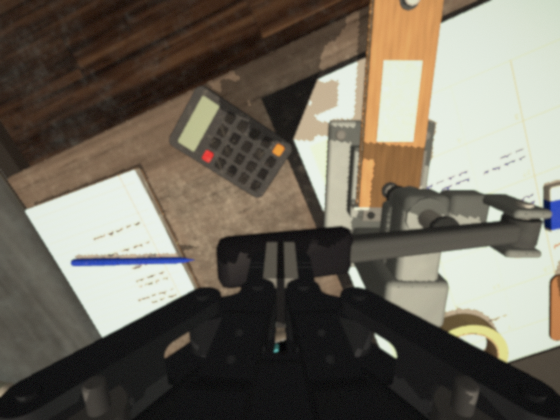

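Emit:
{"method": "carry_out", "body": {
  "plan": [
    [0,0.001,-0.001,-0.008,0,0,0],
    [0,0.001,-0.002,-0.016,0,0,0],
    [0,0.002,-0.003,-0.023,0,0,0],
    [0,0.002,-0.004,-0.03,0,0,0],
    [0,0.003,-0.005,-0.037,0,0,0],
    [0,0.003,-0.006,-0.044,0,0,0],
    [0,0.003,-0.007,-0.05,0,0,0],
    [0,0.003,-0.007,-0.055,0,0,0],
    [0,0.003,-0.007,-0.057,0,0,0],
    [0,0.003,-0.007,-0.057,0,0,0]
  ]
}}

```text
time: 13.0
eef_pos: [0.6519, -0.103, 0.1505]
tool_rot: [-3.141, -0.005, -2.765]
ft_force: [-7.6, 7.7, 27.0]
opening: -0.0002
```

```bash
python3 look.py p13; python3 - <<'E'
from h import *
grab("wrist","w14")
E
```

```text
13.1 [ 0.6519 -0.103   0.1505] press xyz [-0.0038 -0.113   0.1165] yaw -158.41 Fpress [-4.4  9.5 27.1] M [ 1.67  1.58 -0.01] open 0.0002 q [-0.28  0.53  0.16  1.2  -0.   -0.66]
```

View pics/p13.png

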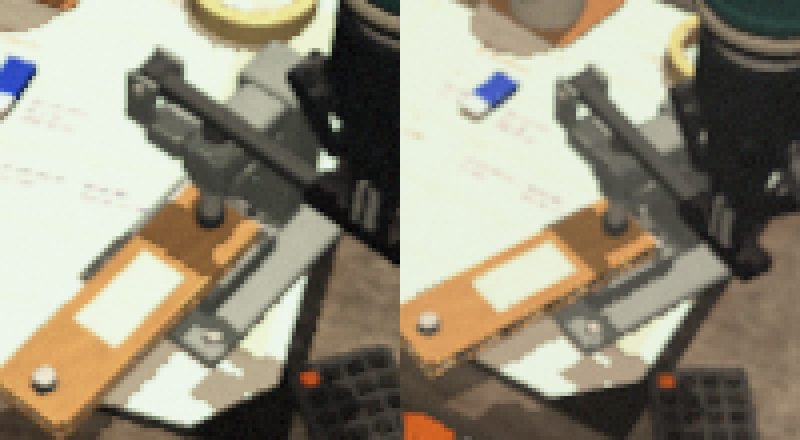

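Emit:
{"method": "carry_out", "body": {
  "plan": [
    [0,-0.001,0.002,0.012,0,0,0],
    [0,-0.002,0.004,0.024,0,0,0],
    [0,-0.003,0.006,0.038,0,0,0],
    [0,-0.003,0.007,0.052,0,0,0],
    [0,-0.003,0.007,0.066,0,0,0],
    [0,-0.003,0.007,0.08,0,0,0],
    [0,-0.003,0.007,0.1,0,0,0],
    [0,-0.03,0.02,0.11,0,0,0],
    [0,-0.06,0.04,0.11,0,0,0],
    [50,-0.09,0.06,0.11,0,0,0]
  ]
}}

```text
time: 14.15
eef_pos: [0.5609, -0.0425, 0.2604]
tool_rot: [-3.141, -0.005, -2.765]
ft_force: [-0.1, 0.8, -0.3]
opening: 0.0131
```

```bash
python3 look.py p14; python3 - <<'E'
from h import *
grab("wrist","w15")
E
```

```text
14.25 [ 0.5588 -0.041   0.2614] press xyz [-0.0677 -0.0211  0.2274] yaw -158.33 Fpress [ 0.1 -1.3  0.8] M [ 0.02 -0.06 -0.01] open 0.0284 q [-0.22  0.32  0.12  1.37 -0.   -0.6 ]
```

View pics/p14.png

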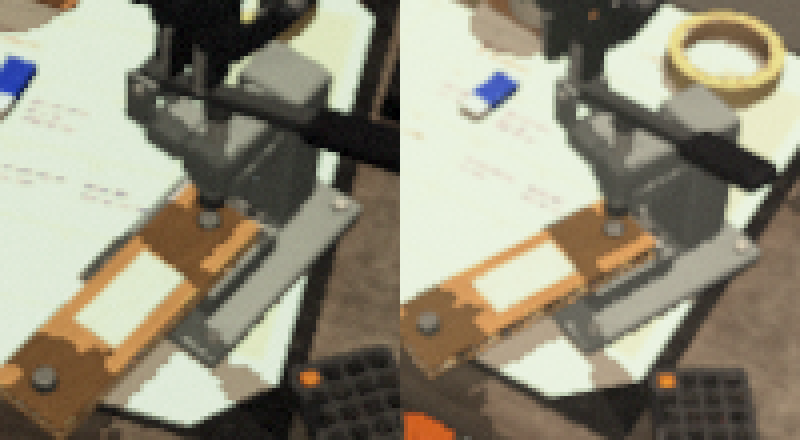

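View pics/w15.png

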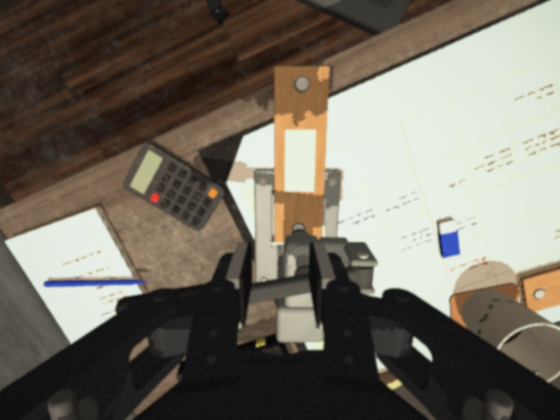

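Emit:
{"method": "carry_out", "body": {
  "plan": [
    [90,-0.012,0.008,0,0,0,0],
    [90,-0.0225,0.015,-0.01,0,0,0],
    [95,-0.0225,0.015,-0.05,0,0,0],
    [95,-0.0225,0.015,-0.09,0,0,0],
    [95,-0.0225,0.015,-0.13,0,0,0],
    [95,-0.0225,0.015,-0.165,0,0,0],
    [95,-0.0225,0.015,-0.195,0,0,0],
    [95,-0.0225,0.015,-0.215,0,0,0],
    [95,-0.0225,0.015,-0.225,0,0,0],
    [95,-0.0225,0.015,-0.227,0,0,0]
  ]
}}

```text
time: 15.3
eef_pos: [0.5381, -0.0272, 0.0333]
tool_rot: [3.142, -0.006, -2.764]
ft_force: [0.4, 0.0, 0.7]
opening: 0.0811
```

Emit:
{"method": "carry_out", "body": {
  "plan": [
    [0,0,0,0,0,0,0],
    [0,0,0,0,0,0,0],
    [0,0,0,0,0,0,0],
    [0,0,0,0,0,0,0],
    [0,0,0,0,0,0,0]
  ]
}}

```text
time: 15.8
eef_pos: [0.5388, -0.0273, 0.0346]
tool_rot: [-3.141, -0.004, -2.764]
ft_force: [-0.8, -0.0, 5.5]
opening: 0.0563
```

```bash
python3 look.py p15
```

```text
15.9 [ 0.5388 -0.0273  0.0345] press xyz [-0.0812 -0.0011  0.0005] yaw -158.37 Fpress [-1.1  0.3  5.6] M [ 0.18  0.35 -0.03] open 0.0561 q [-0.2   0.43 -0.37  0.77 -0.   -0.58]
```

Emit:
{"method": "carry_out", "body": {
  "plan": [
    [0,0,0,0.003,0,0,0],
    [0,-0.01,-0.004,0.004,0,0,0],
    [0,-0.025,-0.01,0.005,0,0,0],
    [0,-0.045,-0.018,0.006,0,0,0],
    [0,-0.065,-0.0256,0.006,0,0,0],
    [0,-0.085,-0.0335,0.008,0,0,0],
    [0,-0.105,-0.041,0.015,0,0,0],
    [0,-0.12,-0.047,0.04,0,0,0],
    [0,-0.12,-0.047,0.07,0,0,0],
    [0,-0.12,-0.047,0.1,0,0,0]
  ]
}}

```text
time: 16.9
eef_pos: [0.4174, -0.0744, 0.1358]
tool_rot: [-3.141, -0.004, -2.765]
ft_force: [0.9, 0.2, -4.2]
opening: 0.0565
```

```bash
python3 look.py p16
```

```text
17.0 [ 0.4198 -0.0751  0.1377] press xyz [-0.2095 -0.0019  0.1037] yaw -158.38 Fpress [ 1.  -0.4 -3.6] M [-0.    0.02  0.04] open 0.056 q [-0.37  0.15 -0.47  0.95 -0.   -0.74]
```

Emit:
{"method": "carry_out", "body": {
  "plan": [
    [0,0,0,0,0,0,-7],
    [0,0,0,0,0,0,-15],
    [0,0,0,0,0,0,-23],
    [0,0,0,0,0,0,-31],
    [0,0,0,0,0,0,-39],
    [0,0,0,0,0,0,-47],
    [0,0,0,0,0,0,-55],
    [0,0,0,0,0,0,-63],
    [0,0,0,0,0,0,-71],
    [0,0,0,0,0,0,-78]
  ]
}}

```text
time: 18.0
eef_pos: [0.4189, -0.075, 0.1369]
tool_rot: [-3.136, -0.001, 2.152]
ft_force: [-0.0, 0.8, -3.9]
opening: 0.0567
```

Emit:
{"method": "carry_out", "body": {
  "plan": [
    [0,0,0,0,0,0,-8],
    [0,0,0,0,0,0,-16],
    [0,0,0,0,0,0,-24],
    [0,0,0,0,0,0,-32],
    [0,0,0,0,0,0,-40],
    [0,0,0,0,0,0,-48],
    [0,0,0,0,0,0,-56],
    [0,0,0,0,0,0,-64],
    [0,0,0,0,0,0,-72],
    [0,0,0,0,0,0,-80]
  ]
}}

```text
time: 19.0
eef_pos: [0.4181, -0.0749, 0.1362]
tool_rot: [-3.135, -0.0, 0.75]
ft_force: [-0.5, -0.2, -2.8]
opening: 0.0563
```

```bash
python3 look.py p17
```

```text
19.1 [ 0.4182 -0.0749  0.1363] press xyz [-0.2109 -0.0012  0.1023] yaw 43.16 Fpress [-0.2  1.2 -2.8] M [-0.03  0.04 -0.  ] open 0.0562 q [-0.37  0.15 -0.47  0.96  0.    2.02]
```

View pics/p17.png

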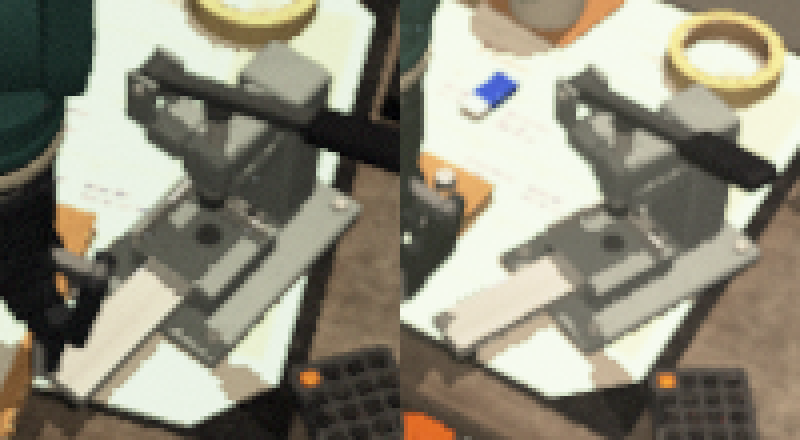

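Emit:
{"method": "carry_out", "body": {
  "plan": [
    [0,0.003,0,0,0,0,-7],
    [0,0.006,0,-0.01,0,0,-14.5],
    [0,0.009,0.001,-0.03,0,0,-21.6],
    [0,0.011,0.0015,-0.05,0,0,-21.6],
    [0,0.011,0.0015,-0.07,0,0,-21.6],
    [0,0.011,0.0015,-0.085,0,0,-21.6],
    [0,0.011,0.0015,-0.095,0,0,-21.6],
    [0,0.011,0.0015,-0.097,0,0,-21.6],
    [0,0.011,0.0015,-0.097,0,0,-21.6]
  ]
}}

```text
time: 20.0
eef_pos: [0.4291, -0.0734, 0.0393]
tool_rot: [-3.135, -0.0, 0.378]
ft_force: [0.2, 0.7, -2.7]
opening: 0.0564
```

```bash
python3 look.py p18;python3 - <<'E'
from h import *
grab("wrist","w18")
E
```

```text
20.1 [ 0.4295 -0.0735  0.0398] press xyz [-0.1999 -0.0041  0.0058] yaw 21.61 Fpress [ 0.6 -0.3 -3. ] M [ 0.   -0.02  0.  ] open 0.0565 q [-0.36  0.27 -0.62  0.69  0.    2.4 ]
```

View pics/p18.png

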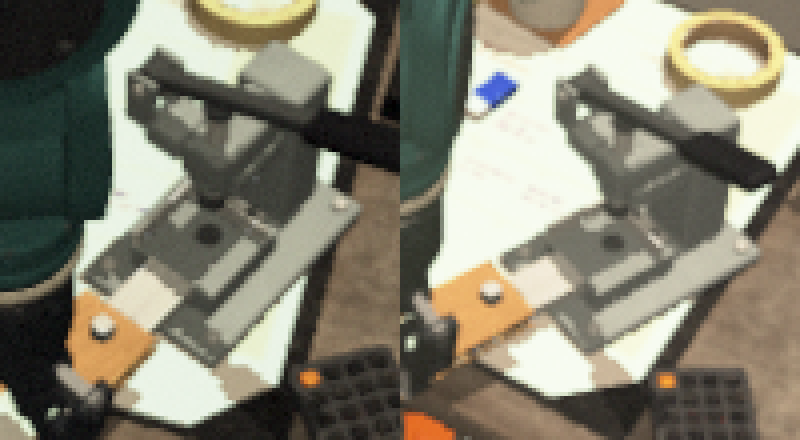

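View pics/w18.png

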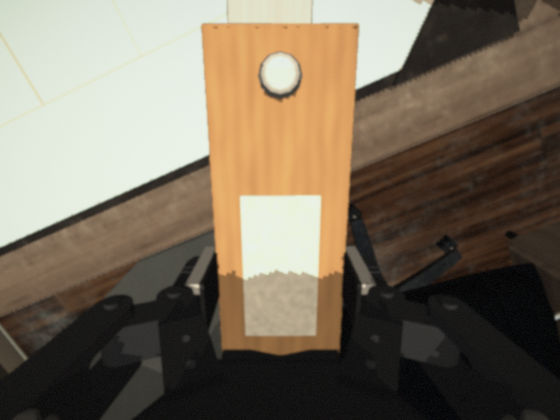

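Emit:
{"method": "carry_out", "body": {
  "plan": [
    [0,0.012,0.005,0,0,0,0],
    [0,0.024,0.01,0,0,0,0],
    [0,0.037,0.015,-0.001,0,0,0],
    [0,0.05,0.02,-0.002,0,0,0],
    [0,0.062,0.025,-0.003,0,0,0],
    [0,0.074,0.029,-0.003,0,0,0],
    [0,0.083,0.033,-0.003,0,0,0],
    [0,0.09,0.0355,-0.003,0,0,0],
    [0,0.0955,0.0375,-0.003,0,0,0],
    [0,0.0955,0.0375,-0.003,0,0,0]
  ]
}}

```text
time: 21.15
eef_pos: [0.5256, -0.0359, 0.0368]
tool_rot: [-3.136, -0.001, 0.377]
ft_force: [-0.1, -0.6, -3.1]
opening: 0.0565
```

```bash
python3 look.py p19;python3 - <<'E'
from h import *
grab("wrist","w19")
E
```

```text
21.25 [ 0.5248 -0.0361  0.0368] press xyz [-0.0975 -0.0041  0.0028] yaw 21.59 Fpress [-0.1  0.2 -2.9] M [0.   0.04 0.04] open 0.0562 q [-0.23  0.4  -0.41  0.76  0.01  2.54]
```

View pics/w19.png

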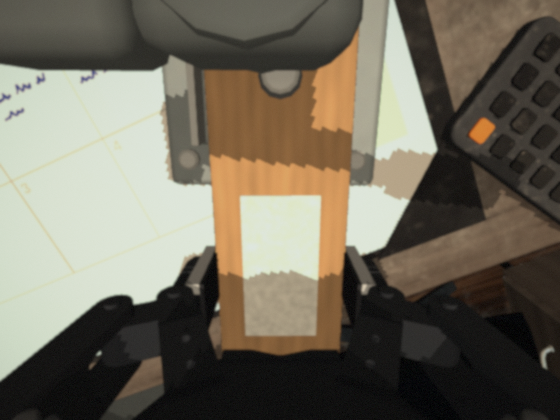

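Wrist view shows the book square between the fingers, its post cap (280,80) about to pass under the ram guide. Push on to the stop.

Emit:
{"method": "carry_out", "body": {
  "plan": [
    [0,0.004,0.0015,0,0,0,0],
    [0,0.008,0.003,0,0,0,0],
    [0,0.011,0.0045,0,0,0,0],
    [0,0.013,0.005,0,0,0,0],
    [0,0.013,0.005,0,0,0,0]
  ]
}}

```text
time: 21.8
eef_pos: [0.5357, -0.0315, 0.0362]
tool_rot: [-3.136, 0.004, 0.376]
ft_force: [-10.5, -6.4, -0.6]
opening: 0.0563
```

```bash
python3 look.py p20
```

```text
21.9 [ 0.5358 -0.0315  0.0363] press xyz [-0.0856 -0.0039  0.0023] yaw 21.54 Fpress [-11.4  -1.8  -0.8] M [-1.08  1.8  -0.35] open 0.0565 q [-0.21  0.42 -0.37  0.78  0.    2.55]
```

Stop contact as predicted (−85.6 vs −85.3 mm). Now the fence.

Emit:
{"method": "carry_out", "body": {
  "plan": [
    [0,0.0,0.002,0,0,0,0],
    [0,-0.001,0.004,0,0,0,0],
    [0,-0.0015,0.006,0,0,0,0],
    [0,-0.0015,0.006,0,0,0,0]
  ]
}}

```text
time: 22.3
eef_pos: [0.5339, -0.0267, 0.0362]
tool_rot: [-3.138, 0.005, 0.374]
ft_force: [-3.0, -11.4, -3.0]
opening: 0.0566
```

```bash
python3 look.py p21
```

```text
22.4 [ 0.534  -0.0267  0.0362] press xyz [-0.0855  0.0013  0.0022] yaw 21.44 Fpress [-7.4 -8.  -4.3] M [-2.26  0.65 -0.89] open 0.0565 q [-0.2   0.42 -0.38  0.78 -0.    2.57]
```

Emit:
{"method": "carry_out", "body": {
  "plan": [
    [0,0,0,-0.001,0,0,0],
    [0,0,0,-0.0025,0,0,0],
    [0,0,0,-0.003,0,0,0],
    [30,0,0,-0.002,0,0,0],
    [80,0,0,-0.002,0,0,0],
    [90,0,0,-0.002,0,0,0],
    [90,0,0,-0.002,0,0,0],
    [90,0,0,-0.002,0,0,0]
  ]
}}

```text
time: 23.2
eef_pos: [0.5341, -0.0266, 0.0341]
tool_rot: [-3.138, 0.005, 0.374]
ft_force: [0.9, 0.2, 0.1]
opening: 0.0772
```

Emit:
{"method": "carry_out", "body": {
  "plan": [
    [90,0,0,0.02,0,0,0],
    [90,0,0,0.05,0,0,0],
    [80,0,0,0.09,0,0,0],
    [50,0,0,0.13,0,0,0],
    [20,0,0,0.17,0,0,0],
    [0,0,0,0.2,0,0,0],
    [0,0.01,-0.006,0.22,0,0,0],
    [0,0.03,-0.018,0.22,0,0,0],
    [0,0.05,-0.03,0.22,0,0,0],
    [0,0.073,-0.043,0.22,0,0,0]
  ]
}}

```text
time: 24.2
eef_pos: [0.6078, -0.0699, 0.2545]
tool_rot: [-3.138, 0.005, 0.375]
ft_force: [0.1, 0.1, 0.4]
opening: -0.0004
```

```bash
python3 look.py p22
```

```text
24.3 [ 0.609  -0.0709  0.2531] press xyz [-0.0319 -0.0673  0.2191] yaw 21.4 Fpress [-0.5  0.6 -0.8] M [ 0.01  0.04 -0.03] open 0.0001 q [-0.25  0.42  0.25  1.41 -0.    2.52]
```

View pics/p22.png

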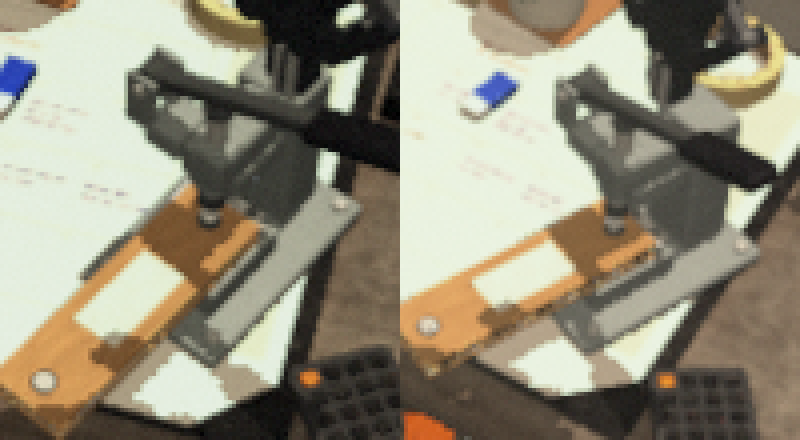

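Emit:
{"method": "carry_out", "body": {
  "plan": [
    [0,0.014,-0.009,0,0,0,0],
    [0,0.028,-0.018,0,0,0,0],
    [0,0.04,-0.026,0,0,0,0],
    [0,0.04,-0.026,-0.01,0,0,0],
    [0,0.04,-0.026,-0.02,0,0,0],
    [0,0.04,-0.026,-0.03,0,0,0],
    [0,0.04,-0.026,-0.04,0,0,0],
    [0,0.04,-0.027,-0.048,0,0,0]
  ]
}}

```text
time: 25.1
eef_pos: [0.6485, -0.0975, 0.2043]
tool_rot: [-3.138, 0.006, 0.374]
ft_force: [0.3, -0.8, 1.8]
opening: -0.0001
```

Emit:
{"method": "carry_out", "body": {
  "plan": [
    [0,0.001,-0.001,-0.008,0,0,0],
    [0,0.001,-0.002,-0.016,0,0,0],
    [0,0.002,-0.003,-0.023,0,0,0],
    [0,0.002,-0.004,-0.03,0,0,0],
    [0,0.003,-0.005,-0.037,0,0,0],
    [0,0.003,-0.006,-0.044,0,0,0],
    [0,0.003,-0.007,-0.05,0,0,0],
    [0,0.003,-0.007,-0.055,0,0,0],
    [0,0.003,-0.007,-0.057,0,0,0],
    [0,0.003,-0.007,-0.057,0,0,0]
  ]
}}

```text
time: 26.1
eef_pos: [0.6518, -0.1038, 0.1497]
tool_rot: [-3.138, 0.003, 0.374]
ft_force: [-8.9, 6.9, 30.5]
opening: 0.0002
```

```bash
python3 look.py p23
```

```text
26.2 [ 0.6518 -0.1038  0.1498] press xyz [-0.0041 -0.1137  0.1158] yaw 21.45 Fpress [-6.5  9.5 31.4] M [1.59 2.   0.04] open -0.0002 q [-0.28  0.53  0.16  1.2   0.    2.49]
```

View pics/p23.png

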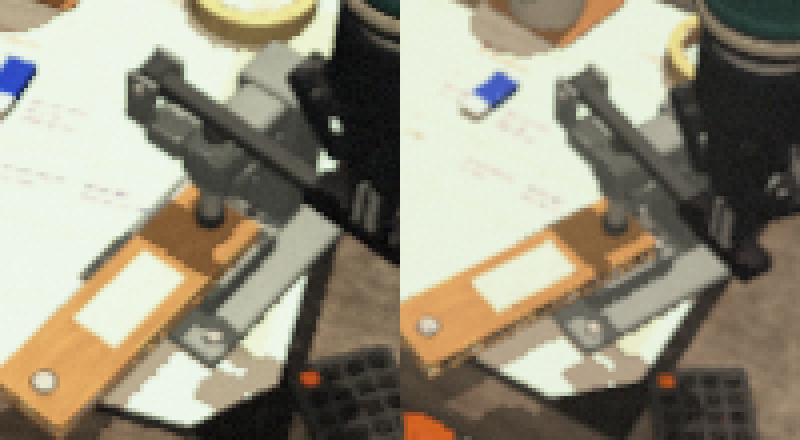

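Same depth and force as before: the post is home. Let the handle rise and retreat clear.

Emit:
{"method": "carry_out", "body": {
  "plan": [
    [0,-0.001,0.002,0.012,0,0,0],
    [0,-0.002,0.004,0.024,0,0,0],
    [0,-0.003,0.006,0.038,0,0,0],
    [0,-0.003,0.007,0.052,0,0,0],
    [0,-0.003,0.007,0.066,0,0,0],
    [0,-0.003,0.007,0.08,0,0,0],
    [0,-0.003,0.007,0.1,0,0,0],
    [0,-0.04,0.007,0.13,0,0,0],
    [0,-0.09,0.007,0.15,0,0,0],
    [0,-0.14,0.007,0.15,0,0,0]
  ]
}}

```text
time: 27.2
eef_pos: [0.5149, -0.0969, 0.3012]
tool_rot: [-3.14, 0.0, 0.375]
ft_force: [0.7, 0.5, 0.5]
opening: 0.0001
```

Emit:
{"method": "carry_out", "body": {
  "plan": [
    [0,-0.04,0.03,0,0,0,0],
    [0,-0.08,0.06,0,0,0,0],
    [0,-0.12,0.1,0,0,0,0],
    [0,-0.12,0.14,0,0,0,0],
    [0,-0.12,0.16,0,0,0,0],
    [0,-0.12,0.16,0,0,0,0],
    [0,-0.12,0.16,0,0,0,0]
  ]
}}

```text
time: 27.9
eef_pos: [0.3949, 0.0633, 0.3012]
tool_rot: [-3.14, 0.001, 0.376]
ft_force: [0.9, 0.1, -0.4]
opening: 0.0001
```

```bash
python3 look.py p24; python3 - <<'E'
from h import *
f=grab("scene","s24");grab("wrist","w24")
E
```

```text
28.0 [0.3951 0.0626 0.3011] press xyz [-0.182   0.1352  0.2671] yaw 21.44 Fpress [ 0.3 -0.   0.4] M [0.01 0.01 0.06] open -0.0001 q [-0.05  0.03 -0.14  1.4   0.    2.72]
```

View pics/p24.png

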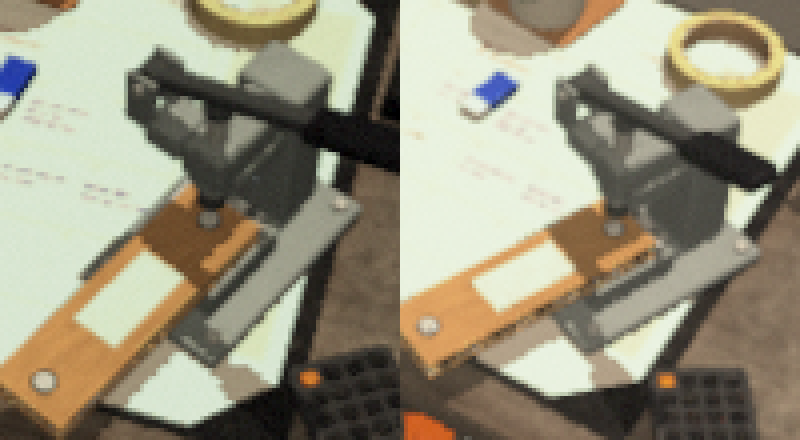

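View pics/s24.png

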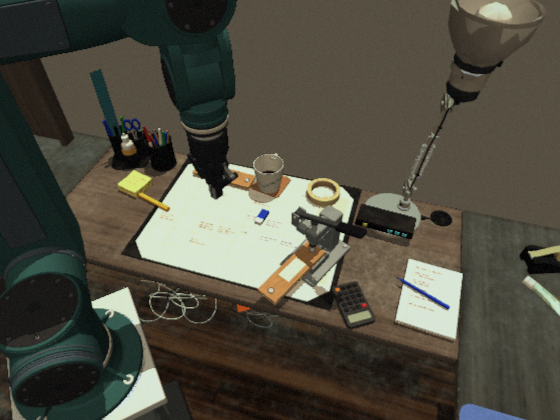

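```bash
python3 - <<'E'
from h import *
np.set_printoptions(precision=4,suppress=True)
a=grab("scene");b=grab("side")
for n,p,q in(("front",(271,290),(262,271.2)),("rear",(312,249.7),(308.5,247))):
    P=(onz(a,*p,.0525)+onz(b,*q,.0525))/2;d=P-[.614,.0035,0]
    print(n,tri([(a,*p),(b,*q)]),onz(a,*p,.0525)[:2],onz(b,*q,.0525)[:2],"press",d[0]*.9304+d[1]*.3665,-d[0]*.3665+d[1]*.9304)
print(arm.read_state()["time"]); print(arm.close_job())
E
```

```text
front (array([ 0.4624, -0.0493,  0.0423]), [0.01244235570992665, 0.012442355710014416]) [ 0.4595 -0.0552] [ 0.461  -0.0571] press -0.1649203311208412 0.0008452170500323763
rear (array([0.618 , 0.0138, 0.0375]), [0.05291017244907709, 0.05291017244937261]) [0.6113 0.0041] [0.6133 0.0012] press -0.0019249919416469627 -0.00013805837578648042
28.2
the job is handed in; nothing more can be done
None
```

I pressed both posts home in the hand press and handed the job in at 28.2 s. `close_job` gives no verdict, so success rests on my own checks.

The steps, in order:
- I gripped the book with the proud posts and slid it along the tongue until I felt the back stop (about 17 N) and the fence (about 12 N).
- I let go and pushed the handle down with the shut fingers, to 0.1505 m and 27 N. A post alone would need only about 13 N there, so the handle had come up hard against the end of its travel.
- I let the handle rise, regripped the book, drew it out, turned it end for end and seated it the same way, with about 11 N on the stop and 8 N on the fence.
- I pressed the second post to 0.150 m and 31 N, let the handle rise and moved the arm clear.

**What the last pictures showed:**
- **Posts:** both caps lie flat on the cover.
- **Book:** it is seated flat, with the rear cap about 2 mm from my estimate of the ram axis (limit 4.5 mm). The front cap measures 163 mm from it, against 164 mm nominal.
- **Press and desk:** the handle is up and the gripper touches nothing. The desk items that can be seen look unmoved; I did not measure them.

**One check disagreed:** finding the caps' height from the two views gave 0.038 to 0.042 m instead of the expected 0.0525 m. The two cameras are close together and the picks were rough, so I did not rely on it. How far each post went in therefore rests on the handle's depth, the hard-stop force and how the caps look, not on a direct measurement.

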